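# Unlatch and lift out the wedged refill case

## Robot

A 6-joint arm with a two-finger parallel gripper is mounted at the origin on the work surface. World frame = base frame: x ahead of the robot, y to its left, z up, the work surface at z = 0. Lengths are in mm, angles in rad, forces in N, time in s.
With the tool pointing down it reaches from about 250 to 775 mm from the base axis. Payload 4 kg.
Tool frame: the origin (TCP) lies at the very end of the fingers, on their centre line; the grasp point (between the pads) lies 19 mm behind it; z points along the fingers, y is the line along which they close (so a half turn about z gives the same grasp; the last joint's range is limited). The gripper opens to 94 mm and grips with 3 to 60 N. Pads are 16 mm wide; open, the fingers measure 119 mm over their backs; the gripper's body (75 mm by 177 mm) begins 78 mm behind the grasp point.
Start: joints at [-1.257, 0.087, 1.371, -0, 1.684, -0.103], TCP at [222.66, -502.934, 205.506] pointing down, gripper open.
Joint ranges: [-3.1, 3.1], [-0.76, 2.03], [0.27, 2.55], [-1.08, 4.22], [0.17, 2.65], [-2.57, 2.57]. Speed limits (rad/s): [2.79, 2.79, 3.14, 3.14, 3.14, 3.14].

## Interface

Orientations are given as a unit quaternion [w, x, y, z].
In Python, from workcell import bot gives the robot as it stands.
- The arm moves only by the tool drive_tool, never from a script. Its argument "targets" is a list that holds one entry, the list of rows, each a list of 7 numbers: the shift along the tool's x, y, z in mm, then the turn, a rotation vector about the tool's x, y, z in degrees, then the closure, from 0 (fully open) to 1 (shut). A call has 1 to 5 rows; each row shifts and turns the commanded pose from where the row before left it, along the tool's axes as they then stand; what a row does not reach is not made up. A row lasts 1/10 s, in which the tool goes at most 50 mm and 8.59 degrees, less where a joint would pass 70% of its speed; a pose out of reach is approached as far as the arm can. A call is refused whole if a number of a shift passes 50 or a number of a turn 8.59, either way. A call with a gripper value outside its range is refused whole. The fingers move at their own pace and stop on an object; "squeeze" is the grip in N (left out, the last holds). Time passes only in rows, so rows that do not move let the fingers close. It gives the time, the measured TCP pose, the force, the opening and the grip force at its end, in the units of the state.
- bot.read_state(): the state, without advancing time (a new reading comes with each control period).
- bot.read_camera(name): name is "scene" or "top" or "wrist"; returns a dict with "pixels" (420x560x3 uint8, red, green, blue), "z_map" (420x560 float32, mm along the optical axis (not along the pixel's ray), 0 where there is no reading), "fx", "fy", "cx", "cy" (pixels), "k1" (the pictures are not rectified: a ray, as slopes to the right and down, at radius r is drawn at 1 + k1 r^2 times it, then the intrinsics apply), "xyz" and "rotation" of the camera in the world. Camera axes: x right, y up, looking along -z (the intrinsics and any distortion apply to the point x, -y, -z); pixel columns grow to the right and rows downward; lengths in mm; the calibration is good to about 2 mm. A picture is of the moment at which its call begins.
- bot.hand_in(): hands the job in; it is judged then, once.
The state is a dict: "clock": time; "joint_pos": joint angles; "qd": joint speeds; "tau": joint torques, N m; "eef_pos": TCP position; "ee_rot": TCP orientation; "force": force on the tool from outside, world axes, zero at the start; "moment": the same for the moment, N m; "grip_width": opening from 0.0 (shut) to 1.0 (fully open); "grip_force": force on a finger pad.
Only numpy, scipy, OpenCV 4.12 (cv2) and the standard library are available. Lean on these libraries where they do the work, as an engineer would, in place of code of your own. Each camera call takes 0.05 s, during which the arm holds its last target. There are 200 camera calls.

## Task

In the colour shop, turn the red latch knob on the sloped display rack clockwise until it clicks past its detent into the open position. Then free the teal refill case, which is wedged askew under the bay's side lips, lift it out by its black handle and set it down gently, flat in the middle of the yellow mat, lengthwise along it. Leave the latch open, keep the case right way up, and do not shift the jars, bottles, cup and figurine.

Things in the scene. Friction and masses are not known exactly. Their poses are not given: they have to be found in the camera images.
- rack: grey sloped display rack, fixed, 300 mm wide, 250 mm deep up the slope. Origin: deck floor, middle of the low front edge; x up the slope away from the robot, y left, z square to the deck. The deck tilts 0.49 rad (28 deg), so z leans towards the robot; rack turned up to 0.2 rad. Front stop strip 30 mm high at x = 0. White-capped pots 50 mm tall (fixed) in the side bays, y +-104 mm.
- bay (a point): middle of the floor of the rack's central bay (axes as the rack, 75 mm up the slope from its front edge). The bay is 150 mm long (x) and 114 mm wide inside its side walls; steel lips on the walls (37 to 41 mm above the floor) reach inward and leave an opening 80 mm wide (y -40 to +40). The floor is rubber coated and grips.
- latch (a joint): angle of the red latch knob, rad: near 0 = locked, tongue pointing down the slope over the case; grows clockwise seen from above. Sprung detent with valleys at 0 (locked) and 1.25 (open): resistance peaks at about 0.23 N m near 0.3 rad, and past about 0.65 rad it snaps on to 1.25 by itself. End stops -0.12 and 1.4.
- latch_grip (a point): middle of the latch knob's red bar grip, on its axis, 97 mm upslope of bay and 78 mm above the deck; turns with the knob. x runs along the bar (up the slope when locked), z along the axis, up. Bar 66 mm long, 16 thick, 38 tall (z -20 to +18 mm from here). The red tongue below reaches 54 mm from the axis to -x, 24 mm wide, its top 29 mm below here.
- case: teal refill case, coloured squares on its top and a black handle, 120 x 60 x 34 mm plus handle, about 0.35 kg, loose. Origin: centre of underside; x along its length, z up. It starts in the bay, turned 0.36 to 0.46 rad counter-clockwise from the rack's x, two corners caught under the lips; centred and within 0.15 rad of straight it passes up between them, once the tongue is aside.
- case_grip (a point): grasp point on the case's black handle, 66 mm above the case's underside over its centre; axes as the case. The handle is a bar 60 mm long (along case x), 18 mm thick, from 34 to 84 mm above the underside.
- mat: yellow mat, 190 x 120 x 3 mm, fixed flat on the table to the left or the right of the rack, turned by up to 0.3 rad; origin at the centre of its underside, x along its length (ahead of the robot or nearly).
- basket: white open basket of small colour boxes, 190 x 130 x 55 mm, fixed on the other side; origin at the centre of its underside.
- jar_a: white-capped green pot, radius 26, 55 mm tall, loose, standing on the rack's left side bay just behind the front stop; origin at the centre of its underside, z up its axis.
- jar_b: white-capped cream pot, as jar_a, on the rack's right side bay.
- jar_c: white-capped pink pot, radius 27, 60 mm tall, loose on the table in front of the rack; origin at the centre of its underside.
- jar_d: white-capped navy pot, as jar_c.
- bottle_l: lilac bottle, radius 30, 170 mm tall, loose on the table; origin at the centre of its underside.
- bottle_r: navy bottle, as bottle_l.
- figurine: pink pig figurine, radius 34, 100 mm tall, loose on the table; origin at the centre of its underside.
- cup: white cup, rim radius 36, 85 mm tall, loose on the table; origin at the centre of its underside.

How it is judged (in metres and radians):
On the way, in this order (a step that is already met when the one before it is completed fails the run):
1. the latch knob is turned past its detent and rests in its open valley (value of joint latch above 1.05 rad), for 0.2 s.
2. the case is lifted out of the bay, clear above the side lips (z of case in the frame of rack above 0.045 m), for 0.1 s.
At the end, for the whole second after the job is handed in: The latch is still open (joint above 1.05 rad); the case stands at rest on the yellow mat, right way up (tilt under 0.1 rad), its centre within 30 mm of the mat's centre and its length within 0.26 rad of the mat's, either way round; it is released (value of joint latch above 1.05 rad and horizontal distance between case and mat below 0.03 m and z of case in the frame of mat below 0.008 m and angle between case's own z axis and vertical below 0.1 rad and angle between the x axis of case and the x axis of mat, either way round below 0.26 rad and linear speed of case below 0.02 m/s); the robot touches nothing.
It fails at once if a jar, bottle, the cup or the figurine is shifted by more than 30 mm or knocked over (distance of any of jar_a, jar_b, jar_c, jar_d, bottle_l, bottle_r, figurine, cup from where it was at the start of the episode above 0.03 m or angle between any of jar_a, jar_b, jar_c, jar_d, bottle_l, bottle_r, figurine, cup's own z axis and vertical above 0.9 rad).
It fails at once if the case is tipped more than 60 degrees (angle between case's own z axis and vertical above 1.05 rad).
It fails at once if the case is dropped (falls free of the fingers, faster than 0.9 m/s) (linear speed of case above 0.9 m/s and contact force between the fingers and case below 0.5 N).
It also fails if it takes over 58 s, if anything falls off the work surface, if the arm or the gripper's body presses on something with over 40 N, if the wrist force passes 120 N, or if a joint passes its speed limit or range.

## Working session

There is one attempt and no reset: what is moved stays moved. The work goes in short steps, Python scripts to look and compute and a tool call to move; the robot and the scene stay as the last step left them, time stands still between calls to the robot, and variables do not carry over. Pictures are saved under pics/ and viewed, at most 10 in all, crops included, and the job is handed in when it is done.

Besides the shell and the picture viewer there is one more tool, called after ">>>" by a JSON object that holds its "api" and its "payload". drive_tool: Moves the arm, as the interface text tells. Its arguments: {"type":"object","properties":{"targets":{"type":"array"},"squeeze":{"type":"number"}},"required":["targets"]}

```bash
mkdir -p pics; ls; cat > h.py <<'E'
import numpy as np, cv2
from scipy.spatial.transform import Rotation as R
from workcell import bot
def cam(n,save=None):
    c=bot.read_camera(n)
    q=np.array(c["rotation"],float)
    c["R"]=q if q.shape==(3,3) else R.from_quat(q,scalar_first=True).as_matrix()
    c["o"]=np.array(c["xyz"],float)
    if save: cv2.imwrite("pics/"+save,cv2.cvtColor(c["pixels"],cv2.COLOR_RGB2BGR))
    return c
def rays(c):
    v,u=np.mgrid[0:420,0:560]
    K=np.array([[c["fx"],0,c["cx"]],[0,c["fy"],c["cy"]],[0,0,1.]])
    p=cv2.undistortPoints(np.stack([u.ravel(),v.ravel()],1).astype(np.float64)[:,None],K,np.array([c["k1"],0,0,0.]))[:,0]
    return np.c_[p[:,0],-p[:,1],-np.ones(len(p))].reshape(420,560,3)
def cloud(c):  # world xyz per pixel
    d=rays(c)*c["z_map"][...,None]
    return d@c["R"].T+c["o"]
def tcp():
    s=bot.read_state(); 
    return np.array(s["eef_pos"]),R.from_quat(s["ee_rot"],scalar_first=True)
E
python3 - <<'E'
from h import *
for n in("scene","top"):
    c=cam(n,n+"0.png"); print(n,c["o"],c["R"].round(2).tolist(),c["fx"],c["k1"],(c["z_map"]>0).mean())
s=bot.read_state();print(s)
E
```

```text
pics
scene [1164.89372456 -574.16652176 1402.24500592] [[0.66, -0.62, 0.43], [0.75, 0.55, -0.37], [-0.01, 0.57, 0.82]] 478.1665957537877 0.010942294754917717 0.9961224489795918
top [ 259.45031328   16.29548309 1359.84852265] [[0.01, 0.98, -0.19], [-1.0, 0.02, 0.02], [0.02, 0.19, 0.98]] 493.8142655291311 -0.15971686870126162 0.9960331632653061
{'clock': 0.1, 'joint_pos': array([-1.25712880e+00,  8.79200501e-02,  1.37208661e+00,  3.56733311e-05,
        1.68361238e+00, -1.03093973e-01]), 'qd': array([ 8.83669331e-05, -1.58010340e-03, -3.61516805e-03,  3.25513172e-04,
        1.68986026e-03,  1.36220387e-04]), 'tau': array([ 1.46019051e-03, -3.41250122e+01, -3.03304410e+01,  7.19630672e-02,
        3.03889182e-02, -9.63542266e-05]), 'eef_pos': array([ 222.49838654, -502.44776266,  204.40831603]), 'ee_rot': array([-1.00944555e-03,  9.78366268e-01,  2.06877789e-01, -8.88517308e-05]), 'force': array([-0.13888906, -0.52234663,  0.26140527]), 'moment': array([ 0.03830548, -0.02714759, -0.01045317]), 'grip_force': 0.0, 'grip_width': 1.0017542834797115}
```

View pics/top0.png

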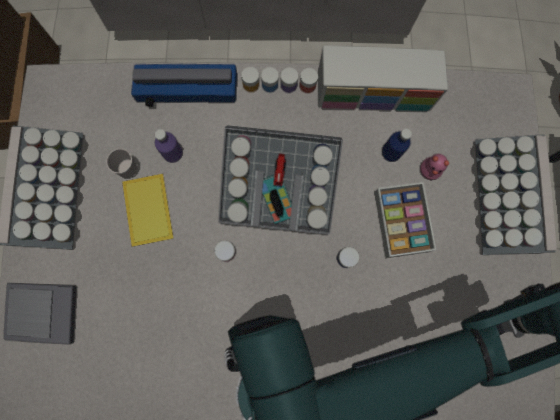

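View pics/scene0.png

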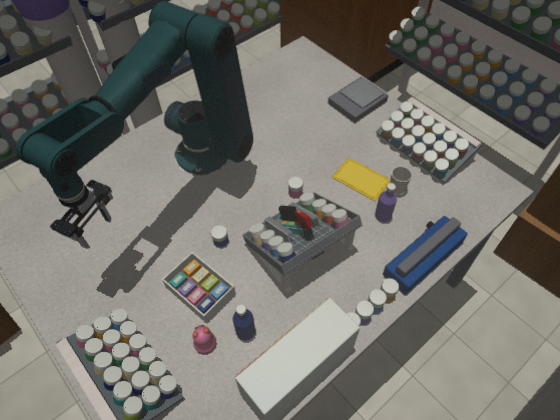

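The top view shows the rack in the middle (about 280,180), with the red knob at (280,168) and the case at (277,203). The yellow mat is on the left (148,209), and the basket and pig are on the right. The scene view agrees, and nothing is near the route from rack to mat except the lilac bottle and the cup beyond the mat.

```bash
python3 - <<'E'
from h import *
c=cam("top");P=cloud(c);hsv=cv2.cvtColor(c["pixels"],cv2.COLOR_RGB2HSV);H,S,V=cv2.split(hsv)
def box(u0,v0,u1,v1):
    m=np.zeros(H.shape,bool);m[v0:v1,u0:u1]=1;return m
# mat
m=(abs(H.astype(int)-26)<8)&(S>120)&box(110,160,190,260)
k=P[m]; r=cv2.minAreaRect(k[:,:2].astype(np.float32));print("mat",r,np.median(k[:,2]))
# caps
w=(S<60)&(V>130)&box(222,125,342,236)
n,l,st,ce=cv2.connectedComponentsWithStats(w.astype(np.uint8))
for i in range(1,n):
    if st[i,4]>60:
        q=P[l==i];print("cap",ce[i].round(1),st[i,4],np.median(q,0).round(1))
# knob
m=((H<8)|(H>172))&(S>150)&box(262,140,300,200)
q=P[m];print("red",m.sum(),q.min(0),q.max(0),np.median(q,0))
t=q[q[:,2]>q[:,2].max()-25];print(cv2.minAreaRect(t[:,:2].astype(np.float32)),len(t))
# handle
m=(V<45)&box(262,180,295,222);q=P[m];m2=q[:,2]>np.percentile(q[:,2],50)
print("blk",len(q),np.percentile(q[:,2],[5,25,50,75,95]))
# front stop line / back edges
for uv in [(221,224),(334,231),(226,129),(340,139)]: print(uv,P[uv[1],uv[0]].round(1))
o=c["pixels"][120:245,210:350];cv2.imwrite("pics/crop.png",cv2.resize(cv2.cvtColor(o,cv2.COLOR_RGB2BGR),None,fx=5,fy=4.75,interpolation=cv2.INTER_CUBIC))
E
```

```text
mat ((386.7480773925781, 264.553466796875), (523.8851928710938, 192.07102966308594), 42.71852493286133) 2.0799828768620046
cap [240.  146.2] 233 [631.7  99.3 175.9]
cap [322.8 154.9] 233 [ 612.6 -108.2  177.7]
cap [238.4 167.1] 224 [584.1 104.2 151.7]
cap [320.2 175.8] 219 [ 565.1 -103.7  151.6]
cap [236.8 187.6] 215 [536.3 107.3 126.3]
cap [317.6 196.2] 217 [518.  -99.9 126.1]
cap [236.8 212.1] 245 [477.5 107.3 101.2]
cap [317.1 218.2] 242 [ 464.7 -100.1  103.6]
red 201 [259.45031328 -12.12882056 130.21723117] [ 612.06697741   16.29548309 1359.84852265] [571.58433064  -0.88744876 196.72562087]
((259.4503173828125, 16.295482635498047), (0.0, 0.0), 0.0) 1
blk 209 [116.76363742 133.40119352 140.21179175 147.33558875 156.10269467]
(221, 224) [ 4.607e+02  1.580e+02 -4.000e-01]
(334, 231) [ 445.6 -156.8    2.1]
(226, 129) [677.2 136.2 174.8]
(340, 139) [ 655.9 -152.1  175.7]
```

View pics/crop.png

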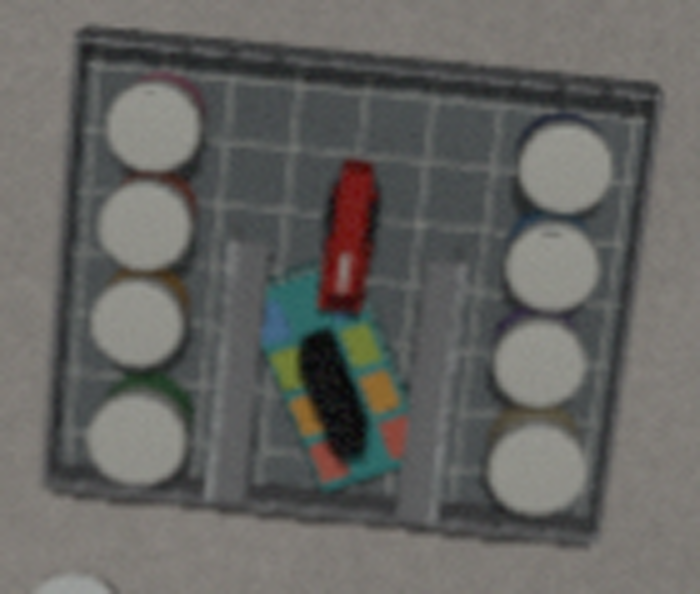

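The crop shows the locked knob (345,235) with its tongue over the case. The case is turned counter-clockwise with two corners under the lips, and its handle is at (333,395).

```bash
cat >> h.py <<'E'
psi=-0.088
Rr=R.from_euler("ZY",[psi,-0.49]).as_matrix()   # columns x up slope, y left, z square to deck
def plan(p,Rt,n=None):
    "shift in current tool frame (done first), then the turn as rotvec deg in tool frame"
    t,r=tcp(); d=r.inv().apply(np.asarray(p)-t); w=np.degrees((r.inv()*R.from_matrix(Rt)).as_rotvec())
    print("shift",d.round(1),"turn",w.round(2),"|",np.linalg.norm(d).round(),np.linalg.norm(w).round(1))
def toolR(ang,down):  # tool z = down, tool x as near as possible to heading ang
    z=np.array(down)/np.linalg.norm(down); x=np.array([np.cos(ang),np.sin(ang),0]); y=np.cross(z,x);y/=np.linalg.norm(y)
    return np.c_[np.cross(y,z),y,z]
E
python3 - <<'E'
from h import *
c=cam("top");P=cloud(c);ok=c["z_map"]>0;hsv=cv2.cvtColor(c["pixels"],cv2.COLOR_RGB2HSV);H,S,V=cv2.split(hsv)
def box(u0,v0,u1,v1):
    m=np.zeros(H.shape,bool);m[v0:v1,u0:u1]=1;return m&ok
m=(abs(H.astype(int)-26)<8)&(S>120)&box(110,160,190,260)
m=cv2.morphologyEx(m.astype(np.uint8),cv2.MORPH_OPEN,np.ones((3,3)))>0
k=P[m];k=k[abs(k[:,2]-3)<12]; print("mat",cv2.minAreaRect(k[:,:2].astype(np.float32)),k[:,:2].mean(0))
print("Rr",Rr.round(3).tolist())
m=((H<8)|(H>172))&(S>120)&box(262,140,300,185)
q=P[m]@Rr;z=q[:,2];print("red z_r pct",np.percentile(z,[5,25,50,75,95]))
t=q[z>np.median(z)-8];print("knob r",t.min(0),t.max(0),t.mean(0),cv2.minAreaRect(t[:,:2].astype(np.float32)))
caps=np.array([[631.7,99.3,175.9],[612.6,-108.2,177.7],[584.1,104.2,151.7],[565.1,-103.7,151.6],[536.3,107.3,126.3],[518,-99.9,126.1]])@Rr
print(caps.round(1))
m=(V<50)&(S<120)&box(262,180,295,222);q=P[m]@Rr;t=q[q[:,2]>np.percentile(q[:,2],60)];print("handle",np.percentile(q[:,2],[50,75,95]),t.mean(0),cv2.minAreaRect(t[:,:2].astype(np.float32)))
E
```

```text
mat ((499.6120910644531, 369.22491455078125), (191.1956024169922, 119.76283264160156), 12.623650550842285) [497.3939415  368.20910651]
Rr [[0.879, 0.088, -0.469], [-0.078, 0.996, 0.041], [0.471, 0.0, 0.882]]
red z_r pct [-140.2591191  -125.52136198  -91.73222646  -89.15083135  -85.96392123]
knob r [560.05993921  42.97481141 -97.7309998 ] [626.20682438  59.4267494  -83.51649994] [596.35452511  51.139005   -90.04006849] ((593.07666015625, 51.192955017089844), (15.740410804748535, 66.0915756225586), 88.72096252441406)
[[ 630.3  154.4 -136.8]
 [ 630.4  -53.9 -134.9]
 [ 576.7  155.1 -135.7]
 [ 576.1  -53.6 -135.4]
 [ 522.5  154.  -135.5]
 [ 522.4  -54.  -135.7]]
handle [-102.99266528 -100.98066297  -98.15329938] [ 498.86336034   50.5160942  -100.06626127] ((497.9172668457031, 49.8685417175293), (58.3219108581543, 15.924357414245605), 23.761341094970703)
```

```bash
python3 - <<'E'
from h import *
K=np.array([593.1,50.8,-108]); p=Rr@(K+[0,0,75]); print(p, Rr@K)
z=-Rr[:,2]; Rt=np.c_[-Rr[:,0],Rr[:,1],z]; print(np.linalg.det(Rt))
t,r=tcp(); w=[0,0,-8.59]
# yaw about vertical first, then tilt
plan(p,Rt)
r2=toolR(np.pi+psi,[0,0,-1]); plan(p,r2)
print(np.degrees((R.from_matrix(r2).inv()*R.from_matrix(Rt)).as_rotvec()))
E
```

```text
[541.22185398   3.24648659 250.01122994] [5.76382214e+02 1.44363161e-01 1.83836266e+02]
1.0000000000000004
shift [ 496.2 -333.6  -44.7] turn [ -36.8    -9.58 -147.14] | 600.0 152.0
shift [ 496.2 -333.6  -44.7] turn [-1.0000e-02 -1.0000e-01 -1.5108e+02] | 600.0 151.1
[-2.61023565e-15 -2.80749320e+01 -1.04409426e-14]
```

>>> {"api": "drive_tool", "payload": {"targets": [[[0,0,-40,0,0,0,0],[30,-20,-40,0,0,0,0],[33,-22,0,0,0,0,0],[33,-22,0,0,0,0,0],[33,-22,0,0,0,0,0]]]}}

```text
clock: 0.7
eef_pos: [304.9, -373.1, 282.9]
ee_rot: [0.0, 0.978, 0.207, 0.0]
force: [0.9, -0.6, -0.6]
grip_width: 0.998
grip_force: 0.0
```

>>> {"api": "drive_tool", "payload": {"targets": [[[33,-22,0,0,0,0,0],[33,-22,0,0,0,0,0],[33,-22,0,0,0,0,0],[33,-22,0,0,0,0,0],[33,-22,0,0,0,0,0]]]}}

```text
clock: 1.2
eef_pos: [411.3, -205.3, 282.5]
ee_rot: [0.0, 0.978, 0.207, 0.0]
force: [0.1, -1.2, 0.1]
grip_width: 0.999
grip_force: 0.0
```

>>> {"api": "drive_tool", "payload": {"targets": [[[33,-22,0,0,0,0,0],[33,-22,0,0,0,0,0],[33,-22,0,0,0,0,0],[33,-22,0,0,0,0,0],[33,-22,0,0,0,0,0]]]}}

```text
clock: 1.7
eef_pos: [517.7, -37.9, 282.4]
ee_rot: [0.0, 0.978, 0.207, -0.0]
force: [-0.9, -0.2, 0.4]
grip_width: 1.003
grip_force: 0.0
```

>>> {"api": "drive_tool", "payload": {"targets": [[[0,0,0,0,0,-8.5,0],[0,0,0,0,0,-8.5,0],[0,0,0,0,0,-8.5,0],[0,0,0,0,0,-8.5,0],[0,0,0,0,0,-8.5,0]]]}}

```text
clock: 2.2
eef_pos: [517.0, -39.3, 282.3]
ee_rot: [-0.0, 0.835, 0.55, -0.0]
force: [-0.5, -0.7, -0.1]
grip_width: 0.998
grip_force: 0.0
```

>>> {"api": "drive_tool", "payload": {"targets": [[[0,0,0,0,0,-8.5,0],[0,0,0,0,0,-8.5,0],[0,0,0,0,0,-8.5,0],[0,0,0,0,0,-8.5,0],[0,0,0,0,0,-8.5,0]]]}}

```text
clock: 2.7
eef_pos: [517.0, -39.4, 282.3]
ee_rot: [-0.0, 0.579, 0.815, -0.0]
force: [-0.3, -0.4, -0.2]
grip_width: 1.0
grip_force: 0.0
```

>>> {"api": "drive_tool", "payload": {"targets": [[[0,0,0,0,0,-8.5,0],[0,0,0,0,0,-8.5,0],[0,0,0,0,0,-8.5,0],[0,0,0,0,0,-8.5,0],[0,0,0,0,0,-8.5,0]]]}}

```text
clock: 3.2
eef_pos: [517.0, -39.4, 282.3]
ee_rot: [-0.0, 0.244, 0.97, -0.0]
force: [-0.1, -0.1, 0.3]
grip_width: 1.002
grip_force: 0.0
```

>>> {"api": "drive_tool", "payload": {"targets": [[[0,0,0,0,0,-8.5,0],[0,0,0,0,0,-8.5,0],[0,0,0,0,0,-6,0],[0,0,0,0,0,0,0]]]}}

```text
clock: 3.6
eef_pos: [517.0, -39.5, 282.3]
ee_rot: [-0.0, 0.049, 0.999, -0.0]
force: [0.6, 0.9, 0.1]
grip_width: 0.998
grip_force: 0.0
```

```bash
python3 - <<'E'
from h import *
K=np.array([593.1,50.8,-108]); p=Rr@(K+[0,0,75]); Rt=np.c_[-Rr[:,0],Rr[:,1],-Rr[:,2]]
plan(p,Rt); s=bot.read_state(); print(s["clock"],s["joint_pos"],s["eef_pos"])
E
```

```text
shift [-19.9  44.9  32.3] turn [ -0.15 -28.11  -0.58] | 59.0 28.1
3.6 [-1.85494866e-01  1.49491795e-02  1.29541278e+00 -1.27756290e-04
  1.83176247e+00 -1.65798613e+00] [516.99086616 -39.47053372 282.3093148 ]
```

>>> {"api": "drive_tool", "payload": {"targets": [[[-10,22.5,16,0,0,0,0],[-10,22.5,16,0,0,0,0],[0,0,0,0,-7,0,0],[0,0,0,0,-7,-0.6,0],[0,0,0,0,-7,0,0]]]}}

```text
clock: 4.1
eef_pos: [542.0, 3.6, 250.4]
ee_rot: [0.184, 0.044, 0.982, -0.009]
force: [0.5, -0.2, 0.0]
grip_width: 0.999
grip_force: 0.0
```

>>> {"api": "drive_tool", "payload": {"targets": [[[0,0,0,0,-7,0,0],[0,0,0,0,0,0,0],[0,0,0,0,0,0,0]]]}}

```text
clock: 4.4
eef_pos: [541.1, 3.4, 250.9]
ee_rot: [0.241, 0.043, 0.969, -0.011]
force: [0.6, 0.0, 0.4]
grip_width: 0.998
grip_force: 0.0
```

```bash
python3 - <<'E'
from h import *
K=np.array([593.1,50.8,-108]); p=Rr@(K+[0,0,-15]); Rt=np.c_[-Rr[:,0],Rr[:,1],-Rr[:,2]]
plan(p,Rt); s=bot.read_state(); print(s["clock"],s["joint_pos"],s["eef_pos"])
c=cam("wrist","wrist0.png"); print(c["o"],c["R"].round(2).tolist())
P=cloud(c);ok=c["z_map"]>0;hsv=cv2.cvtColor(c["pixels"],cv2.COLOR_RGB2HSV);H,S,V=cv2.split(hsv)
m=((H<8)|(H>172))&(S>120)&ok; q=P[m]@Rr; q=q[q[:,2]>-98]
print(len(q),q.mean(0),cv2.minAreaRect(q[:,:2].astype(np.float32)))
E
```

```text
shift [ 0.1  0.  90.9] turn [-0.1  -0.13 -0.01] | 91.0 0.2
4.4 [-0.10166595 -0.30732472  1.7183668   0.00499631  1.24288837 -1.58430132] [541.05644203   3.36359339 250.89330813]
[398.29092551  15.74268259 377.16224456] [[0.09, -0.75, -0.66], [1.0, 0.07, 0.06], [-0.0, -0.66, 0.75]]
1499 [592.41227589  51.42726546 -90.03959253] ((592.7048950195312, 51.53003692626953), (15.738883972167969, 65.3319091796875), 88.9033432006836)
```

View pics/wrist0.png

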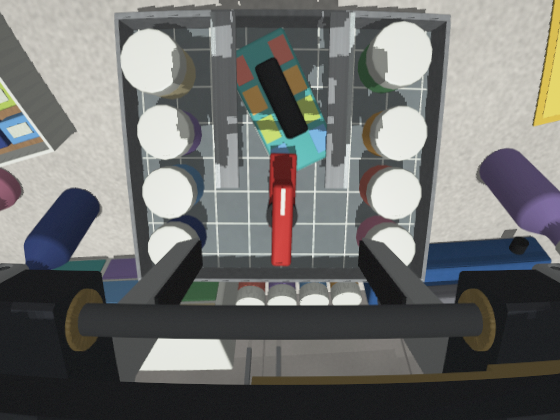

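The wrist view shows the red bar (283,215) centred between the open fingers and the case behind it (280,100). Both agree with the top view, so I'll go down and grip the knob.

>>> {"api": "drive_tool", "payload": {"targets": [[[0,0.5,30,0,0,0,0],[0,0,30,0,0,0,0],[0,0,20,0,0,0,0],[0,0,10,0,0,0,0],[0,0,0,0,0,0,0]]]}}

```text
clock: 4.95
eef_pos: [584.6, -0.3, 170.1]
ee_rot: [0.24, 0.043, 0.97, -0.011]
force: [-0.4, 0.5, 0.3]
grip_width: 0.997
grip_force: 0.0
```

>>> {"api": "drive_tool", "payload": {"targets": [[[0,0,0,0,0,0,1],[0,0,0,0,0,0,1],[0,0,0,0,0,0,1],[0,0,0,0,0,0,1],[0,0,0,0,0,0,1]]], "squeeze": 30}}

```text
clock: 5.45
eef_pos: [583.6, 0.0, 171.9]
ee_rot: [0.242, 0.042, 0.969, -0.012]
force: [0.3, -0.9, -0.5]
grip_width: 0.609
grip_force: 0.0
```

>>> {"api": "drive_tool", "payload": {"targets": [[[0,0,0,0,0,0,1],[0,0,0,0,0,0,1],[0,0,0,0,0,0,1]]]}}

```text
clock: 5.75
eef_pos: [583.5, 0.0, 171.2]
ee_rot: [0.242, 0.042, 0.969, -0.012]
force: [-0.6, -0.7, 1.1]
grip_width: 0.356
grip_force: 0.0
```

Closes about 0.08 per row; it should reach 0.17 in 3 more rows.

>>> {"api": "drive_tool", "payload": {"targets": [[[0,0,0,0,0,0,1],[0,0,0,0,0,0,1],[0,0,0,0,0,0,1],[0,0,0,0,0,0,1]]]}}

```text
clock: 6.15
eef_pos: [583.5, 0.8, 171.0]
ee_rot: [0.242, 0.042, 0.969, -0.011]
force: [0.2, 4.0, -0.0]
grip_width: 0.166
grip_force: 29.9
```

>>> {"api": "drive_tool", "payload": {"targets": [[[0,0,0,0,0,4,1],[0,0,0,0,0,6,1],[0,0,0,0,0,6,1],[0,0,0,0,0,6,1],[0,0,0,0,0,6,1]]]}}

```text
clock: 6.65
eef_pos: [583.6, 0.8, 171.1]
ee_rot: [0.237, 0.277, 0.93, 0.048]
force: [-0.0, 3.5, -0.2]
grip_width: 0.168
grip_force: 30.0
```

>>> {"api": "drive_tool", "payload": {"targets": [[[0,0,0,0,0,6,1],[0,0,0,0,0,6,1],[0,0,0,0,0,6,1],[0,0,0,0,0,6,1],[0,0,0,0,0,6,1]]]}}

```text
clock: 7.15
eef_pos: [583.5, 0.7, 171.1]
ee_rot: [0.216, 0.509, 0.826, 0.108]
force: [-0.0, 4.4, -0.1]
grip_width: 0.169
grip_force: 29.9
```

>>> {"api": "drive_tool", "payload": {"targets": [[[0,0,0,0,0,6,1],[0,0,0,0,0,6,1],[0,0,0,0,0,2,1],[0,0,0,0,0,0,1],[0,0,0,0,0,0,1]]]}}

```text
clock: 7.65
eef_pos: [583.5, 0.7, 171.1]
ee_rot: [0.202, 0.604, 0.76, 0.133]
force: [-0.6, 4.3, -1.1]
grip_width: 0.169
grip_force: 29.9
```

>>> {"api": "drive_tool", "payload": {"targets": [[[0,0,0,0,0,0,0],[0,0,0,0,0,0,0],[0,0,0,0,0,0,0],[0,0,0,0,0,0,0],[0,0,0,0,0,0,0]]]}}

```text
clock: 8.15
eef_pos: [583.5, -0.3, 171.2]
ee_rot: [0.202, 0.604, 0.759, 0.132]
force: [-0.3, 0.8, 0.4]
grip_width: 0.558
grip_force: 0.0
```

>>> {"api": "drive_tool", "payload": {"targets": [[[0,0,-30,0,0,0,0],[0,0,-40,0,0,0,0],[0,0,-40,0,0,0,0],[0,0,0,0,0,0,0]]]}}

```text
clock: 8.55
eef_pos: [533.6, 4.5, 276.9]
ee_rot: [0.208, 0.603, 0.758, 0.136]
force: [0.3, -1.0, 0.5]
grip_width: 0.896
grip_force: 0.0
```

```bash
python3 - <<'E'
from h import *
a=psi+0.415
C=np.array([497.9,50.3,-186]); p=Rr@(C+[0,0,66+60])
x=np.array([-np.cos(.415),-np.sin(.415),0]); Rt=Rr@np.c_[x,np.cross([0,0,-1],x),[0,0,-1]]
plan(p,Rt); s=bot.read_state(); print(s["clock"],s["joint_pos"],s["eef_pos"],s["grip_width"])
c=cam("wrist","w1.png")
P=cloud(c);ok=c["z_map"]>0;hsv=cv2.cvtColor(c["pixels"],cv2.COLOR_RGB2HSV);H,S,V=cv2.split(hsv)
m=((H<8)|(H>172))&(S>120)&ok; q=P[m]@Rr; q=q[(q[:,2]>-98)&(abs(q[:,0]-593)<60)&(abs(q[:,1]-50)<60)]
print(len(q),q.mean(0),cv2.minAreaRect(q[:,:2].astype(np.float32)))
m=(V<50)&(S<120)&ok;q=P[m]@Rr;q=q[(abs(q[:,0]-498)<45)&(abs(q[:,1]-50)<35)&(q[:,2]>-110)&(q[:,2]<-95)]
if len(q): print("handle",q.mean(0),cv2.minAreaRect(q[:,:2].astype(np.float32)))
E
```

```text
shift [ 30.6 -97.   53.1] turn [  0.21   0.78 -95.7 ] | 115.0 95.7
8.55 [-0.10045843 -0.33630549  1.69310051  0.00424183  1.28248986 -0.32762604] [533.57161218   4.53716422 276.86811496] 0.8956068393127906
1250 [592.82622958  52.28004149 -90.09339199] ((592.56201171875, 52.25703430175781), (15.511550903320312, 65.4734115600586), 18.0921688079834)
handle [ 498.72786059   52.97351593 -101.92469003] ((497.748291015625, 52.1099967956543), (59.68229293823242, 17.25238800048828), 25.543516159057617)
```

View pics/w1.png

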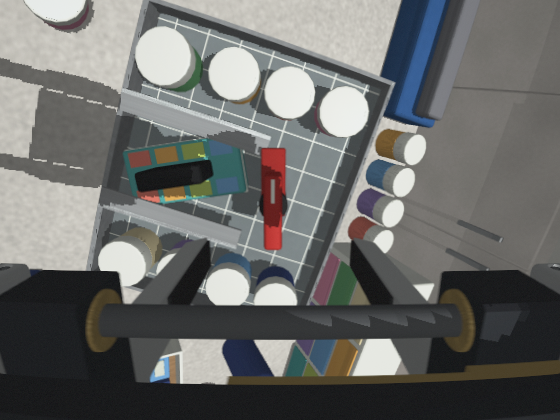

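The wrist view shows the knob bar (272,200) turned about 1.25 rad, so the latch is open and the tongue is clear. The case handle is at (175,177) and hasn't moved.

>>> {"api": "drive_tool", "payload": {"targets": [[[0,0,0,0,0,-8,0],[0,0,0,0,0,-8,0],[0,0,0,0,0,-8,0],[0,0,0,0,0,-8,0],[0,0,0,0,0,-8,0]]]}}

```text
clock: 9.1
eef_pos: [531.7, 4.6, 265.8]
ee_rot: [0.234, 0.305, 0.921, 0.054]
force: [-0.3, -0.3, 0.0]
grip_width: 0.999
grip_force: 0.0
```

>>> {"api": "drive_tool", "payload": {"targets": [[[0,0,0,0,0,-8,0],[0,0,0,0,0,-8,0],[0,0,0,0,0,-8,0],[0,0,0,0,0,-8,0],[0,0,0,0,0,-8,0]]]}}

```text
clock: 9.6
eef_pos: [531.8, 4.6, 265.8]
ee_rot: [0.238, -0.028, 0.97, -0.029]
force: [-0.3, -0.1, 0.7]
grip_width: 1.003
grip_force: 0.0
```

>>> {"api": "drive_tool", "payload": {"targets": [[[0,0,0,0,0,-8,0],[0,0,0,0,0,-8,0],[0,0,0,0,0,0,0],[0,0,0,0,0,0,0]]]}}

```text
clock: 10.0
eef_pos: [531.9, 4.6, 266.7]
ee_rot: [0.233, -0.159, 0.958, -0.061]
force: [-0.8, -0.5, 0.4]
grip_width: 1.003
grip_force: 0.0
```

```bash
python3 - <<'E'
from h import *
g=np.radians(24.5)
C=np.array([498,51,-186]); p=Rr@(C+[0,0,48])
x=np.array([-np.cos(g),-np.sin(g),0]); Rt=Rr@np.c_[x,np.cross([0,0,-1],x),[0,0,-1]]
plan(p,Rt); s=bot.read_state(); print(s["clock"],s["joint_pos"],s["eef_pos"],s["grip_width"])
E
```

```text
shift [ 86.2  38.  124.5] turn [-0.01 -0.23 -0.61] | 156.0 0.6
10.0 [-0.10064401 -0.3288534   1.70252859  0.00433476  1.28161135 -2.00025165] [531.86585268   4.64150199 266.69288154] 1.003077486547543
```

>>> {"api": "drive_tool", "payload": {"targets": [[[30,13,0,0,0,0,0],[30,13,0,0,0,0,0],[26,12,20,0,0,-0.6,0],[0,0,40,0,0,0,0],[0,0,35,0,0,0,0]]]}}

```text
clock: 10.5
eef_pos: [493.6, 7.6, 139.2]
ee_rot: [0.234, -0.164, 0.956, -0.063]
force: [-0.5, 0.0, 0.6]
grip_width: 0.998
grip_force: 0.0
```

>>> {"api": "drive_tool", "payload": {"targets": [[[0,0,20,0,0,0,0],[0,0,9,0,0,0,0],[0,0,0,0,0,0,0]]]}}

```text
clock: 10.8
eef_pos: [506.7, 6.3, 112.8]
ee_rot: [0.232, -0.165, 0.957, -0.062]
force: [0.4, -0.1, 0.1]
grip_width: 1.003
grip_force: 0.0
```

>>> {"api": "drive_tool", "payload": {"targets": [[[0,0,0,0,0,0,1],[0,0,0,0,0,0,1],[0,0,0,0,0,0,1],[0,0,0,0,0,0,1],[0,0,0,0,0,0,1]]], "squeeze": 40}}

```text
clock: 11.3
eef_pos: [507.5, 6.3, 115.3]
ee_rot: [0.234, -0.165, 0.956, -0.063]
force: [0.8, 0.3, 0.5]
grip_width: 0.611
grip_force: 0.0
```

>>> {"api": "drive_tool", "payload": {"targets": [[[0,0,0,0,0,0,1],[0,0,0,0,0,0,1],[0,0,0,0,0,0,1],[0,0,0,0,0,0,1],[0,0,0,0,0,0,1]]]}}

```text
clock: 11.8
eef_pos: [506.9, 7.1, 114.3]
ee_rot: [0.233, -0.165, 0.956, -0.062]
force: [0.3, -1.8, -2.0]
grip_width: 0.192
grip_force: 39.9
```

>>> {"api": "drive_tool", "payload": {"targets": [[[0,0,0,0,0,0,1],[0,0,0,0,0,0,1],[0,0,0,0,0,0,1]]]}}

```text
clock: 12.1
eef_pos: [506.7, 7.0, 114.1]
ee_rot: [0.233, -0.165, 0.956, -0.062]
force: [-2.8, 4.7, 0.5]
grip_width: 0.191
grip_force: 40.0
```

```bash
python3 - <<'E'
from h import *
t,r=tcp(); print("tcp rack",t@Rr-[496,51,-186]); T=Rr.T@r.as_matrix(); print(T.round(3).tolist()); print(bot.read_state()["moment"])
E
```

```text
tcp rack [ 2.50694014  0.49197026 49.36356338]
[[-0.909, -0.417, -0.003], [-0.417, 0.909, -0.0], [0.003, 0.001, -1.0]]
[0.80480959 0.52907605 0.41875152]
```

>>> {"api": "drive_tool", "payload": {"targets": [[[0,0,-1.5,0,0,0,1],[0,0,0,0,0,2,1],[0,0,0,0,0,4,1],[0,0,0,0,0,4,1],[0,0,0,0,0,0,1]]]}}

```text
clock: 12.6
eef_pos: [505.6, 5.8, 114.2]
ee_rot: [0.237, -0.081, 0.967, -0.043]
force: [-0.1, -0.3, -4.1]
grip_width: 0.19
grip_force: 40.0
```

>>> {"api": "drive_tool", "payload": {"targets": [[[0,0,0,0,0,4,1],[0,0,0,0,0,4,1],[0,0,0,0,0,4,1],[0,0,0,0,0,2.6,1],[0,0,0,0,0,0,1]]]}}

```text
clock: 13.1
eef_pos: [506.0, 6.0, 114.9]
ee_rot: [0.241, 0.042, 0.97, -0.012]
force: [-0.2, -0.5, -5.6]
grip_width: 0.188
grip_force: 40.0
```

```bash
python3 - <<'E'
from h import *
t,r=tcp(); print("tcp rack",t@Rr-[496,51,-186]); T=Rr.T@r.as_matrix(); print(T.round(3).tolist()); s=bot.read_state();print(s["moment"],s["force"],s["grip_width"])
cam("wrist","w2.png")
E
```

```text
tcp rack [ 2.36596441 -0.57297366 50.39814691]
[[-1.0, -0.003, -0.003], [-0.003, 1.0, -0.003], [0.003, -0.003, -1.0]]
[0.0947159  0.52514479 0.00779895] [-0.22893587 -0.46497161 -5.55381631] 0.18826493395932975
```

View pics/w2.png

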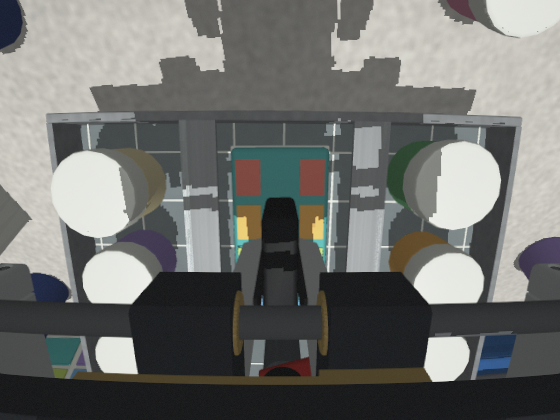

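The wrist view shows the case straight and centred between the lips (edges 233 to 328, lips 216 and 352). I'll lift it out square to the deck.

>>> {"api": "drive_tool", "payload": {"targets": [[[0,1,-5,0,0,0,1],[0,0,-10,0,0,0,1],[0,0,-15,0,0,0,1],[0,0,-20,0,0,0,1],[0,0,-20,0,0,0,1]]]}}

```text
clock: 13.65
eef_pos: [473.4, 10.4, 179.1]
ee_rot: [0.242, 0.042, 0.969, -0.012]
force: [0.3, -0.8, -4.6]
grip_width: 0.187
grip_force: 40.0
```

>>> {"api": "drive_tool", "payload": {"targets": [[[0,0,-20,0,0,0,1],[0,0,-20,0,0,0,1],[0,0,-20,0,0,0,1],[0,0,-20,0,0,0,1],[0,0,0,0,0,0,1]]]}}

```text
clock: 14.15
eef_pos: [437.4, 13.8, 253.6]
ee_rot: [0.246, 0.042, 0.968, -0.012]
force: [1.0, 0.6, -3.7]
grip_width: 0.19
grip_force: 40.0
```

```bash
python3 - <<'E'
from h import *
plan([499.6,369.2,180],toolR(np.radians(12.6)+np.pi,[0,0,-1])); s=bot.read_state();print(s["joint_pos"],s["eef_pos"],s["force"],s["grip_width"])
cam("wrist","w3.png")
E
```

```text
shift [  7.5 359.7  78.7] turn [ -4.52  28.28 -17.19] | 368.0 33.4
[-0.10232267 -0.57072468  1.88136942  0.00519388  1.33312063 -1.58651585] [437.44302127  13.7596458  253.61715189] [ 1.03302593  0.59885252 -3.68230926] 0.18997442695571615
```

View pics/w3.png

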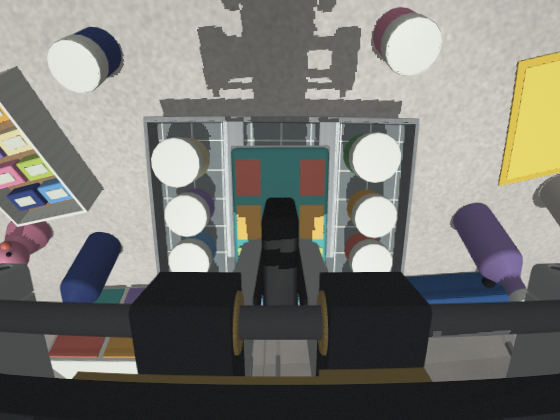

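The case is out and held square (233–328 in view). I'll raise it further, level it and turn it to the mat's heading.

>>> {"api": "drive_tool", "payload": {"targets": [[[0,0,-30,0,0,0,1],[0,0,-20,0,0,0,1],[0,0,0,0,5,0,1],[0,0,0,0,6,0,1],[0,0,0,0,6,0,1]]]}}

```text
clock: 14.7
eef_pos: [413.3, 15.9, 292.5]
ee_rot: [0.094, 0.043, 0.995, -0.005]
force: [0.2, -0.6, -3.9]
grip_width: 0.19
grip_force: 40.0
```

>>> {"api": "drive_tool", "payload": {"targets": [[[0,0,0,0,6,0,1],[0,0,0,0,5.3,0,1],[0,0,0,0,0,-6,1],[0,0,0,0,0,-6,1],[0,0,0,0,0,-6,1]]]}}

```text
clock: 15.2
eef_pos: [414.3, 15.8, 291.1]
ee_rot: [-0.003, -0.115, 0.993, -0.0]
force: [0.3, -0.3, -4.7]
grip_width: 0.193
grip_force: 40.0
```

>>> {"api": "drive_tool", "payload": {"targets": [[[0,0,0,0,0,0,1],[0,0,0,0,0,0,1]]]}}

```text
clock: 15.4
eef_pos: [413.6, 15.9, 291.8]
ee_rot: [-0.003, -0.112, 0.994, -0.0]
force: [-0.2, -0.4, -4.4]
grip_width: 0.192
grip_force: 40.0
```

```bash
python3 - <<'E'
from h import *
plan([499.6,369.2,180],toolR(np.radians(12.6)+np.pi,[0,0,-1])); s=bot.read_state();print(s["joint_pos"],s["eef_pos"],s["grip_width"])
E
```

```text
shift [-163.1  325.3  110.8] turn [-0.02 -0.33  0.26] | 380.0 0.4
[-0.09697265 -0.21388909  1.48551735 -0.00217158  1.87532261 -1.89279988] [413.57714141  15.90548414 291.81594606] 0.19201194447138578
```

>>> {"api": "drive_tool", "payload": {"targets": [[[-6,12,0,0,0,0,1],[-13,26,0,0,0,0,1],[-16,32,0,0,0,0,1],[-16,32,0,0,0,0,1],[-16,32,0,0,0,0,1]]]}}

```text
clock: 15.9
eef_pos: [448.9, 162.9, 291.9]
ee_rot: [-0.002, -0.112, 0.994, -0.0]
force: [0.8, 0.4, -4.5]
grip_width: 0.192
grip_force: 40.0
```

>>> {"api": "drive_tool", "payload": {"targets": [[[-16,32,0,0,0,0,1],[-16,32,0,0,0,0,1],[-16,32,0,0,0,0,1],[-16,32,0,0,0,0,1],[-16,32,0,0,0,0,1]]]}}

```text
clock: 16.4
eef_pos: [490.9, 337.1, 291.0]
ee_rot: [-0.003, -0.112, 0.994, -0.001]
force: [1.1, -0.1, -4.4]
grip_width: 0.192
grip_force: 40.0
```

>>> {"api": "drive_tool", "payload": {"targets": [[[-12,24,20,0,0,0,1],[-4,7,30,0,0,0,1],[0,0,30,0,0,0,1],[0,0,30,0,0,0,1],[0,0,0,0,0,0,1]]]}}

```text
clock: 16.9
eef_pos: [495.7, 367.5, 174.3]
ee_rot: [-0.009, -0.112, 0.994, -0.003]
force: [-1.0, 0.2, -5.6]
grip_width: 0.191
grip_force: 40.0
```

```bash
python3 - <<'E'
from h import *
plan([499.6,369.2,52],toolR(np.radians(12.6)+np.pi,[0,0,-1])); s=bot.read_state();print(s["eef_pos"],s["grip_width"])
c=cam("scene");P=cloud(c);H,S,V=cv2.split(cv2.cvtColor(c["pixels"],cv2.COLOR_RGB2HSV))
m=(abs(H.astype(int)-88)<8)&(S>90)&(c["z_map"]>0);q=P[m];q=q[(q[:,1]>250)&(q[:,0]>400)]
print(len(q),q.min(0),q.max(0))
c=cam("wrist","w4.png")
E
```

```text
shift [ -6.3   1.3 122.2] turn [-0.25 -1.01  0.31] | 122.0 1.1
[495.71231248 367.54652365 174.33788626] 0.19105087056612147
1190 [400.12561009 250.39423224  36.24191946] [704.0241954  589.33692434 569.13426015]
```

View pics/w4.png

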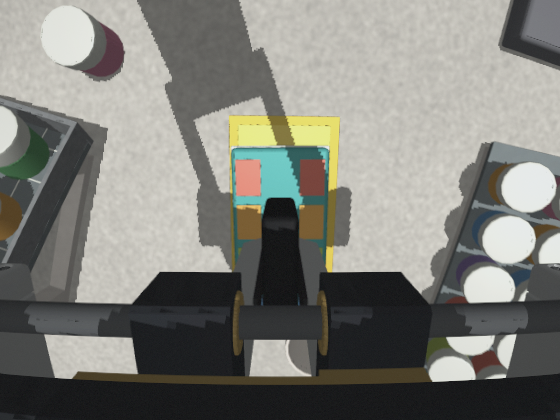

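The wrist view shows the case over the mat, lined up with it (mat edges 230 to 338, case 233 to 328). I'll lower it.

>>> {"api": "drive_tool", "payload": {"targets": [[[-3,1,30,0,-0.5,0,1],[-3,0,30,0,-0.5,0,1],[0,0,25,0,0,0,1],[0,0,15,0,0,0,1],[0,0,0,0,0,0,1]]]}}

```text
clock: 17.5
eef_pos: [504.2, 371.1, 80.7]
ee_rot: [0.005, -0.113, 0.994, 0.0]
force: [-0.2, 0.1, -4.7]
grip_width: 0.188
grip_force: 40.0
```

>>> {"api": "drive_tool", "payload": {"targets": [[[0,0,6,0,0,0,1],[0,0,5,0,0,0,1],[0,0,3,0,0,0,1],[0,0,2,0,0,0,1],[0,0,0,0,0,0,1]]]}}

```text
clock: 18.0
eef_pos: [504.7, 371.5, 65.5]
ee_rot: [0.006, -0.113, 0.994, 0.0]
force: [-0.8, 0.8, -4.0]
grip_width: 0.189
grip_force: 40.0
```

>>> {"api": "drive_tool", "payload": {"targets": [[[2,-1,4,0,0.6,0,1],[2,0,3,0,0,0,1],[0,0,2,0,0,0,1],[0,0,0,0,0,0,1]]]}}

```text
clock: 18.4
eef_pos: [500.7, 369.4, 55.9]
ee_rot: [0.0, -0.113, 0.994, -0.0]
force: [-0.1, 0.2, -4.3]
grip_width: 0.188
grip_force: 40.0
```

>>> {"api": "drive_tool", "payload": {"targets": [[[0,0,1,0,0,0,1],[0,0,1,0,0,0,1],[0,0,1,0,0,0,1],[0,0,0,0,0,0,1]]]}}

```text
clock: 18.8
eef_pos: [501.1, 369.6, 53.4]
ee_rot: [0.001, -0.113, 0.994, -0.0]
force: [-0.5, -0.3, -4.4]
grip_width: 0.188
grip_force: 40.0
```

>>> {"api": "drive_tool", "payload": {"targets": [[[0,0,1,0,0,0,1],[0,0,1,0,0,0,1],[0,0,0,0,0,0,1]]]}}

```text
clock: 19.1
eef_pos: [501.2, 369.6, 51.5]
ee_rot: [0.001, -0.113, 0.994, -0.0]
force: [-0.5, -0.4, -4.6]
grip_width: 0.185
grip_force: 40.0
```

>>> {"api": "drive_tool", "payload": {"targets": [[[0,0,1,0,0,0,1],[0,0,0,0,0,0,1]]]}}

```text
clock: 19.3
eef_pos: [501.3, 369.7, 51.4]
ee_rot: [0.001, -0.113, 0.994, 0.0]
force: [-0.9, -0.2, -1.2]
grip_width: 0.188
grip_force: 40.0
```

Contact: the weight is coming off the tool. I'll release and go straight up.

>>> {"api": "drive_tool", "payload": {"targets": [[[0,0,0.5,0,0,0,1],[0,0,0,0,0,0,0.75],[0,0,0,0,0,0,0.6],[0,0,0,0,0,0,0.4],[0,0,0,0,0,0,0.2]]]}}

```text
clock: 19.8
eef_pos: [501.3, 369.7, 50.1]
ee_rot: [0.001, -0.113, 0.994, 0.0]
force: [-0.3, 0.4, 1.2]
grip_width: 0.467
grip_force: 0.0
```

>>> {"api": "drive_tool", "payload": {"targets": [[[0,0,0,0,0,0,0.2],[0,0,0,0,0,0,0.2],[0,0,0,0,0,0,0.2],[0,0,0,0,0,0,0.2],[0,0,0,0,0,0,0.2]]]}}

```text
clock: 20.3
eef_pos: [501.2, 369.6, 50.0]
ee_rot: [0.001, -0.113, 0.994, -0.0]
force: [-1.0, -0.1, -0.2]
grip_width: 0.797
grip_force: 0.0
```

>>> {"api": "drive_tool", "payload": {"targets": [[[0,0,-10,0,0,0,0.2],[0,0,-30,0,0,0,0.2],[0,0,-40,0,0,0,0.2],[0,0,-50,0,0,0,0.2],[0,0,0,0,0,0,0.2]]]}}

```text
clock: 20.8
eef_pos: [504.5, 371.9, 190.9]
ee_rot: [0.009, -0.113, 0.994, 0.004]
force: [-0.4, 0.1, 1.3]
grip_width: 0.804
grip_force: 0.0
```

```bash
python3 - <<'E'
from h import *
print(bot.read_state()["eef_pos"],bot.read_state()["grip_width"])
c=cam("scene","s5.png");P=cloud(c);H,S,V=cv2.split(cv2.cvtColor(c["pixels"],cv2.COLOR_RGB2HSV));ok=c["z_map"]>0
q=P[ok];q=q[(abs(q[:,0]-500)<95)&(abs(q[:,1]-369)<70)]
t=q[abs(q[:,2]-37)<4];print("case top",len(t),cv2.minAreaRect(t[:,:2].astype(np.float32)),np.median(t[:,2]),t[:,2].std())
m=((H<8)|(H>172))&(S>120)&ok; q=P[m]@Rr; q=q[(abs(q[:,2]+90)<8)&(abs(q[:,0]-593)<60)&(abs(q[:,1]-50)<60)]
print("knob",cv2.minAreaRect(q[:,:2].astype(np.float32)))
E
```

```text
[504.50367582 371.87787878 190.90050044] 0.8037266197496026
case top 232 ((501.9826965332031, 361.90557861328125), (120.82077026367188, 62.568824768066406), 13.305070877075195) 36.29603600364328 2.1815004779314546
knob ((596.265869140625, 47.69789505004883), (20.895946502685547, 65.57833862304688), 10.232335090637207)
```

View pics/s5.png

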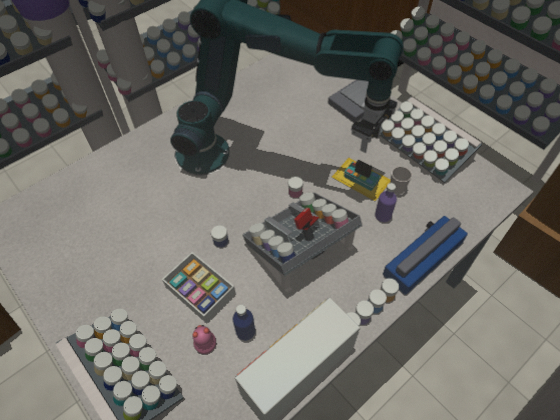

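The case lies flat in the middle of the mat (365,178), the knob is still turned open (305,218), and the gripper is clear.

>>> {"api": "drive_tool", "payload": {"targets": [[[0,0,0,0,0,0,0.2],[0,0,0,0,0,0,0.2],[0,0,0,0,0,0,0.2]]]}}

```text
clock: 21.15
eef_pos: [500.1, 369.1, 177.8]
ee_rot: [-0.001, -0.113, 0.994, -0.001]
force: [0.2, -0.3, 0.2]
grip_width: 0.805
grip_force: 0.0
```

```bash
python3 -c "
from workcell import bot
print(bot.hand_in())"
```

```text
the job is handed in; nothing more can be done
None
```

I handed the job in at about 21 s with the latch open and the case released flat on the yellow mat, measured within about 10 mm of its centre and 1° of its heading; no verdict came back.

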